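# Hold the tasting slate at its display slope

## Robot

A 7-joint arm with a two-finger parallel gripper is mounted at the origin on the work surface. World frame = base frame: x ahead of the robot, y to its left, z up, the work surface at z = 0. Lengths are in m, angles in rad, forces in N, time in s.
With the tool pointing down it reaches from about 0.375 to 0.925 m from the base axis. Payload 3.1 kg.
Tool frame: the origin (TCP) lies at the very end of the fingers, on their centre line; the grasp point (between the pads) lies 19 mm behind it; z points along the fingers, y is the line along which they close (so a half turn about z gives the same grasp; the last joint's range is limited). The gripper opens to 85 mm and grips with 20 to 120 N. Pads are 22 mm wide; open, the fingers measure 114 mm over their backs; the gripper's body (76 mm by 85 mm) begins 54 mm behind the grasp point. The pads swing forward as they close: fully open they stand 13 mm farther back than shut.
Start: joints at [-0.098, 0.383, 0.044, 1.598, -0.018, 1.161, -0.05], TCP at [0.65, 0, 0.196] pointing down, gripper open.
Joint ranges: [-2.61, 2.61], [-0.41, 2.15], [-1.48, 1.57], [0, 2.5], [-1.57, 4.71], [0.05, 1.97], [-2.85, 2.85]. Speed limits (rad/s): [2.79, 2.79, 3.14, 3.14, 3.14, 3.14, 3.14].

## Interface

Orientations are given as a unit quaternion [w, x, y, z].
In Python, from station import r gives the robot as it stands.
- The arm moves only by the tool play_rows, never from a script. Its argument "steps" is a list of rows, each an object with "dp": the shift along the tool's x, y, z in m, a list of three; "twist": the turn about the tool's z in degrees; "grip": the finger opening in m, from 0 to 0.0854. In form: [{"dp": [tx, ty, tz], "twist": twist, "grip": grip}, ...]. A call has 1 to 5 rows; each row is the pose to reach, as a shift and turn from the pose commanded when the call began, along the tool's axes at that moment; what a row does not reach only later rows make up. A row lasts 1/8 s, in which the tool goes at most 62.5 mm and 10.7 degrees, less where a joint would pass 70% of its speed; a pose out of reach is approached as far as the arm can. A call with a gripper value outside its range is refused whole. The fingers move at their own pace and stop on an object; "newtons" is the grip in N (left out, the last holds). Time passes only in rows, so rows that repeat a pose let the fingers close. It gives the time, the measured TCP pose, the force, the opening and the grip force at its end, in the units of the state.
- r.sense(): the state, without advancing time (a new reading comes with each control period).
- r.read_camera(name): name is "scene" or "side" or "wrist"; returns (picture, depth): 420x560x3 uint8, blue, green, red; 420x560 float32, m along the optical axis (not along the pixel's ray), 0 where there is no reading.
- r.get_calibration(name): a dict with "fx", "fy", "cx", "cy" (pixels), "rvec" (rotation vector, rad) and "tvec" (3), from world to camera coordinates, as OpenCV has them; the wrist camera has in their place "tool_from_camera" (4x4, takes a point from camera to tool coordinates, whose origin is the TCP and whose axes are the flange's). Camera axes: x right, y down, z forward; pixel columns grow to the right and rows downward; lengths in m; the calibration is good to about 2 mm. A picture is of the moment at which its call begins: read the wrist's pose just before it. get_calibration takes no time and is no camera call.
- r.hand_in(): hands the job in; it is judged then, once.
The state is a dict: "time_s": time; "joints": joint angles; "qd": joint speeds; "joint_efforts": joint torques, N m; "tcp_pos": TCP position; "orientation": TCP orientation; "force": force on the tool from outside, world axes, zero at the start; "ft_torque": the same for the moment, N m; "finger_gap": opening from 0.0 (shut) to 1.0 (fully open); "finger_force": force on a finger pad.
Only numpy, scipy, OpenCV 4.12 (cv2) and the standard library are available. Lean on these libraries where they do the work, as an engineer would, in place of code of your own. Each camera call takes 0.05 s, during which the arm holds its last target. There are 200 camera calls.

## Task

Swing the counter lamp aside until its shade is at least 22 cm, measured level, from the middle of the riser under the tasting slate. Then press the slate's raised end down so that it rocks on the riser's crest until the swinging pointer of its dial settles on the bold black mark, and finish while still holding it there, resting only on the crest and kept by your fingers, so that a colleague could wedge it. Do not shift the jar, the bowl or the cake server.

Things in the scene. Friction and masses are not known exactly. Their poses are not given: they have to be found in the camera images.
- slate: Loose slate board 110 x 280 x 10 mm, 0.9 kg, a seesaw across the riser's crest. Origin: underside, where the crest carries it. y along it to the raised end (+125 mm), -y to the heavy end (-155 mm, starts on the counter), x parallel to the crest, z up from its top. Battens below at y = +-24 stop it sliding. Let go, it falls back; 2 to 5 N at the raised end rocks it. Its dial is at y = -90 mm.
- press_spot (a point): Bare top of the slate near its raised end, mid-width, 20 mm from the end edge, 105 mm from the crest line. About 85 mm above the counter at the start, about 33 mm when that end is pressed 0.2 rad below level. Axes as the slate's.
- low_end (a point): Middle of the lower edge of the slate's heavy end, 155 mm from the crest line; on the counter at the start.
- riser: Fixed steel riser: foot plate 120 x 80 x 8 mm, upright web 16 mm thick with a half-round crest (radius 8 mm) along its x axis, 45 mm above the counter. Origin: on the counter below the crest's middle. y points to the side of the slate's raised end.
- pointer (a joint): Black needle 5 x 50 mm hanging like a plumb bob from the dial's centre, on its white face (cannot be touched). Rad: 0 with the slate level, about -0.29 at the start; grows by the angle the raised end is pressed down. Swings for about a second after quick movement, then hangs plumb.
- pointer_tip (a point): Lower tip of the pointer, 50 mm from the dial's centre, z along the pointer. The dial: upright white disc with steel rim, 150 mm across, 8 mm thick, standing on the slate's heavy half, centre at x = 35, y = -90, z = 92 mm of the slate, face towards the slate's +x (away from the robot).
- mark (a joint): The mark: bold black bar 9 x 18 mm near the lower rim of the dial's white face (53 to 71 mm from its centre), already set, stays put on the dial. Rad, on the pointer's scale, -0.06 to 0.2: the pointer is on the mark when the two are equal. Thin grey lines are a 10 degree scale, the middle one at 0.
- mark_tip (a point): Middle of the mark's inner edge, 53 mm from the dial's centre, z along the mark's radial line.
- lamp_handle (a point): Upright steel peg on the lamp arm, 16 mm diameter, its top 55 mm above the centre line of the 12 mm thick arm, 290 mm from the pivot. This point is on its axis, 15 mm below its top, 302 mm above the counter. Its x axis points level along the arm to the pivot: the axis of the fixed upright post, 20 mm thick.
- lamp_head (a point): Centre of the underside of the copper lamp shade (92 mm across, 48 mm tall) at the end of the arm, 375 mm from the pivot, 222 mm above the counter, over the slate at the start. The arm then turns about 1.3 rad anticlockwise seen from above (lamp to the robot's right, -y) to its stop; it stays where left; about 0.5 N at the handle moves it.
- jar: Bystander: amber glass jar with wooden cap, 72 mm diameter, 110 mm tall; origin under its centre.
- ramekin: Bystander: small white ceramic bowl, 80 mm across, 45 mm tall; origin under its centre.
- server: Bystander: cake server (spatula) lying flat on the counter, handle to its -x; origin under its middle.
Mind the look-alikes: they are no part of the job. There is more than one size of the riser; the one meant has the size given above.

How it is judged:
On the way, in this order (a step that is already met when the one before it is completed fails the run):
1. the lamp shade is swung at least 20 cm clear of the riser's middle (horizontal distance between lamp_head and riser above 0.2 m), for 0.2 s.
2. then the slate is rocked, its low end off the counter (height (world z) of low_end above 0.02 m), for 0.2 s.
At the end, for the whole second after the job is handed in: Pointer within 0.08 rad of the mark and at rest (0.2 rad/s); slate resting on the riser's crest (over 0.5 N, within 30 mm of its line), low end over 15 mm above the counter, fingers pressing or holding it (over 0.4 N); lamp shade over 0.20 m, measured level, from the riser's middle (horizontal distance between lamp_head and riser above 0.2 m and angle between the z axis of pointer_tip and the z axis of mark_tip, either way round below 0.08 rad and velocity of joint pointer between -0.2 and 0.2 rad/s and height (world z) of low_end above 0.015 m and contact force between slate and riser above 0.5 N and contact force between the fingers and slate above 0.4 N and y of slate in the frame of riser between -0.03 and 0.03 m); the arm keeps its last pose, push and grip.
It fails at once if the jar is shifted by more than 30 mm (distance of jar from where it was at the start of the episode above 0.03 m).
It fails at once if the ramekin is shifted by more than 30 mm (distance of ramekin from where it was at the start of the episode above 0.03 m).
It fails at once if the server is shifted by more than 30 mm (distance of server from where it was at the start of the episode above 0.03 m).
It also fails if it takes over 51 s, if anything falls off the work surface, if the arm or the gripper's body presses on something with over 40 N, if the wrist force passes 120 N, or if a joint passes its speed limit or range.

## Working session

There is one attempt and no reset: what is moved stays moved. The work goes in short steps, Python scripts to look and compute and a tool call to move; the robot and the scene stay as the last step left them, time stands still between calls to the robot, and variables do not carry over. Pictures are saved under pics/ and viewed, at most 10 in all, crops included, and the job is handed in when it is done.

Besides the shell and the picture viewer there is one more tool, called after "Emit:" as name(argument=value, ...), one argument or row to a line, values as JSON. play_rows: Moves the arm, as the interface text tells. Its arguments: {"type":"object","properties":{"steps":{"type":"array"},"newtons":{"type":"number"}},"required":["steps"]}

```bash
mkdir -p pics; cat > h.py <<'E'
import numpy as np,cv2
from scipy.spatial.transform import Rotation as R
from station import r
def cam(n):
    c=r.get_calibration(n);K=np.array([[c['fx'],0,c['cx']],[0,c['fy'],c['cy']],[0,0,1]])
    return K,cv2.Rodrigues(np.array(c['rvec'],float))[0],np.array(c['tvec'],float)
def world(n,d):
    K,Rm,t=cam(n);v,u=np.mgrid[:420,:560]
    p=np.stack([(u-K[0,2])/K[0,0]*d,(v-K[1,2])/K[1,1]*d,d],-1)
    return (p-t)@Rm
def proj(n,P):
    K,Rm,t=cam(n);q=(np.atleast_2d(P)@Rm.T+t)@K.T;return q[:,:2]/q[:,2:]
E
python3 - <<'E'
from h import *
s=r.sense();print({k:np.round(v,3) for k,v in s.items()})
im=[]
for n in("scene","side"):
    p,d=r.read_camera(n);np.savez(f"pics/{n}0.npz",p=p,d=d);cv2.imwrite(f"pics/{n}0.png",cv2.resize(p,(784,588)));K,Rm,t=cam(n);print(n,-Rm.T@t,Rm[2],K[0,0])
E
```

```text
{'time_s': np.float64(0.0), 'joints': array([-0.098,  0.384,  0.044,  1.6  , -0.018,  1.161, -0.05 ]), 'qd': array([-0.001, -0.001, -0.   , -0.001,  0.001,  0.001,  0.001]), 'joint_efforts': array([-1.0000e-03, -4.3347e+01,  1.0240e+00, -2.4951e+01,  1.1000e-02,
        1.1000e-02, -0.0000e+00]), 'tcp_pos': array([ 0.649, -0.   ,  0.195]), 'orientation': array([-0.001,  0.707,  0.707, -0.001]), 'force': array([-0.114,  0.495, -0.388]), 'ft_torque': array([0.051, 0.013, 0.008]), 'finger_force': np.float64(0.0), 'finger_gap': np.float64(1.003)}
scene [ 1.48705814 -0.03108227  0.94440887] [-0.77299767  0.05043856 -0.63240063] 485.0980924077754
side [ 0.34424815 -0.79213352  0.6605332 ] [ 0.21790074  0.83625586 -0.50318526] 410.36185667861054
```

View pics/scene0.png

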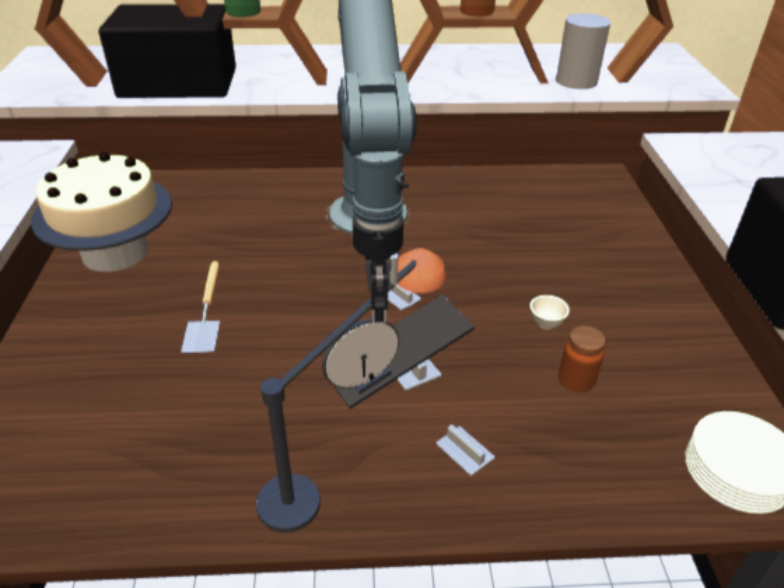

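View pics/side0.png

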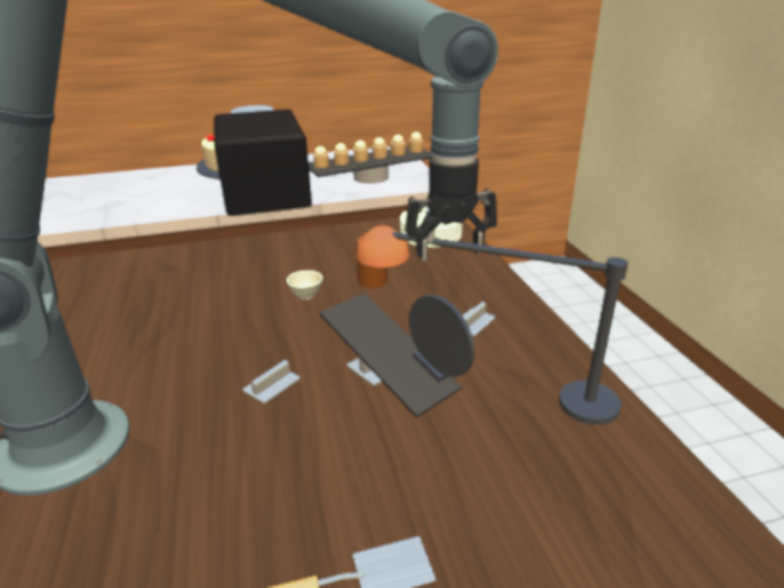

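```bash
python3 - <<'E'
from h import *
D={n:np.load(f"pics/{n}0.npz") for n in("scene","side")}
for n in D:
    p,d=D[n]['p'],D[n]['d'];W=world(n,d);h=cv2.cvtColor(p,cv2.COLOR_BGR2HSV);ok=d>0
    # shade
    m=ok&(h[...,0]<14)&(h[...,1]>110)&(h[...,2]>110)&(W[...,2]>.2)&(W[...,2]<.3)&(abs(W[...,1])<.4)&(W[...,0]<.8)&(W[...,0]>.3)
    P=W[m]; print(n,'shade',m.sum(),P.min(0).round(3),P.max(0).round(3))
    if len(P)>50:
        A=np.c_[2*P,np.ones(len(P))];s=np.linalg.lstsq(A,(P**2).sum(1),rcond=None)[0];print(' sphere',s[:3].round(3),np.sqrt(s[3]+s[:3]@s[:3]).round(3))
    # dark things by height
    g=ok&(h[...,1]<90)&(h[...,2]<110)
    a=g&(W[...,2]>.235)&(W[...,2]<.31)&(W[...,0]>.8)&(W[...,0]<1.2)&(abs(W[...,1])<.4); P=W[a];print(' armfar',len(P),P[P[:,2]>.0][:0])
    a=g&(W[...,2]>.03)&(W[...,2]<.22)&(W[...,0]>.8)&(W[...,0]<1.2)&(W[...,1]<-.05)&(W[...,1]>-.4);P=W[a];print(' post',len(P),np.median(P,0).round(3))
    a=g&(W[...,2]>.24)&(W[...,2]<.32)&(W[...,0]>.4)&(W[...,0]<1.2)&(W[...,1]<.1)&(W[...,1]>-.4);P=W[a];
    for x in np.arange(.45,1.1,.05):
        q=P[abs(P[:,0]-x)<.01]; 
        if len(q):print('  ',x.round(2),len(q),np.median(q,0).round(3))
    a=g&(W[...,2]>.012)&(W[...,2]<.11)&(W[...,0]>.45)&(W[...,0]<.9)&(abs(W[...,1])<.25)
    v,u=np.nonzero(a);print(' slate',len(u))
    P=W[a];best=0
    rng=np.random.default_rng(0)
    for _ in range(500):
        q=P[rng.choice(len(P),3,False)];nn=np.cross(q[1]-q[0],q[2]-q[0]);nn/=np.linalg.norm(nn)+1e-12
        if abs(nn[2])<.8: continue
        I=abs((P-q[0])@nn)<.003
        if I.sum()>best:best=I.sum();J=I
    Q=P[J];c=Q.mean(0);nn=np.linalg.svd(Q-c)[2][2];nn*=np.sign(nn[2]);print(' plane',best,c.round(3),nn.round(4),'tilt',np.arccos(nn[2]).round(3))
    rect=cv2.minAreaRect(Q[:,:2].astype(np.float32));print(' rect',rect,cv2.boxPoints(rect).round(3).tolist())
p=D['scene']['p'];c=p[215:300,220:300];cv2.imwrite('pics/dial.png',cv2.resize(c,(560,595),interpolation=cv2.INTER_CUBIC))
E
```

```text
scene shade 813 [0.531 0.038 0.221] [0.603 0.12  0.273]
 sphere [0.556 0.077 0.229] 0.043
 armfar 455 []
 post 555 [ 0.862 -0.147  0.132]
   0.6 35 [0.6   0.048 0.267]
   0.65 2 [0.643 0.018 0.264]
   0.7 155 [ 0.703 -0.004  0.267]
   0.75 55 [ 0.75  -0.068  0.267]
   0.8 62 [ 0.799 -0.104  0.266]
   0.85 136 [ 0.851 -0.146  0.274]
 slate 3611
 plane 1678 [0.546 0.085 0.062] [ 0.1307 -0.256   0.9578] tilt 0.292
 rect ((0.5535407066345215, 0.04326820373535156), (0.11271357536315918, 0.268547385931015), 26.33350372314453) [[0.4429999887943268, 0.13899999856948853], [0.5630000233650208, -0.10199999809265137], [0.6639999747276306, -0.052000001072883606], [0.5440000295639038, 0.1889999955892563]]
side shade 858 [ 0.508 -0.074  0.219] [0.746 0.093 0.294]
 sphere [ 0.589 -0.008  0.281] 0.087
 armfar 381 []
 post 591 [ 0.847 -0.158  0.127]
   0.6 176 [ 0.598 -0.008  0.29 ]
   0.65 95 [ 0.65  -0.01   0.307]
   0.7 173 [ 0.699 -0.011  0.271]
   0.75 49 [ 0.75  -0.078  0.264]
   0.8 57 [ 0.801 -0.116  0.264]
   0.85 182 [ 0.848 -0.16   0.265]
 slate 4883
 plane 2862 [0.543 0.043 0.049] [ 0.127  -0.2575  0.9579] tilt 0.291
 rect ((0.5483214855194092, 0.04527972638607025), (0.111204594373703, 0.25841227173805237), 26.210813522338867) [[0.4410000145435333, 0.13699999451637268], [0.5559999942779541, -0.0949999988079071], [0.6549999713897705, -0.04600000008940697], [0.5410000085830688, 0.1860000044107437]]
```

View pics/dial.png

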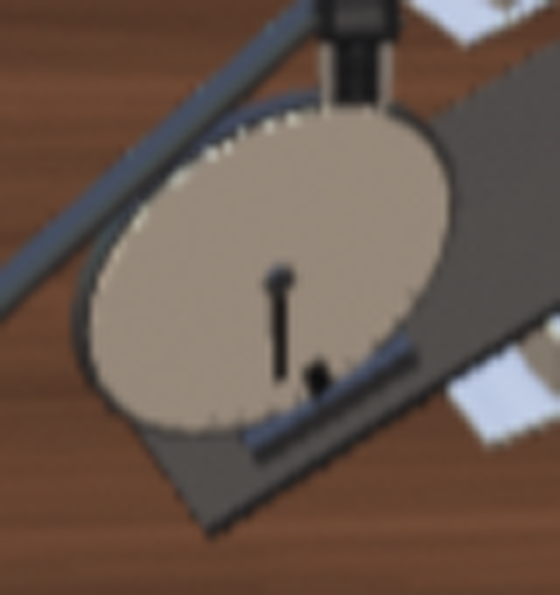

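```bash
python3 - <<'E'
from h import *
piv=np.array([.853,-.150]);u=np.array([-.297,.227]);u/=np.hypot(*u);pg=piv+.29*u;hd=piv+.375*u;print(pg,hd)
for n in("scene","side"):
    print(n,(proj(n,[[*pg,.262],[*pg,.317],[*piv,.262],[*hd,.27],[.65,0,.196]])*1.4).round(0).tolist())
im=[cv2.resize(np.load(f"pics/{n}0.npz")['p'][a:a+100,b:b+100],(400,400),interpolation=cv2.INTER_CUBIC) for n,a,b in(("scene",150,230),("side",120,250))]
cv2.imwrite('pics/peg.png',np.hstack(im))
E
```

```text
[0.6225922  0.02610293] [0.55505887 0.07771931]
scene [[392.0, 282.0], [393.0, 255.0], [271.0, 391.0], [420.0, 253.0], [377.0, 324.0]]
side [[429.0, 239.0], [430.0, 208.0], [615.0, 268.0], [381.0, 228.0], [449.0, 279.0]]
```

View pics/peg.png

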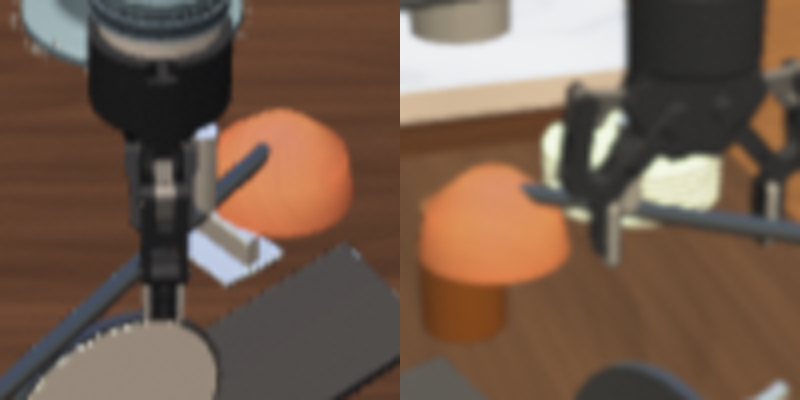

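Emit:
play_rows(
  steps=[
    {"dp": [0,0,-0.06],"twist": 0,"grip": 0.085},
    {"dp": [0,0,-0.12],"twist": 0,"grip": 0.085},
    {"dp": [0,0,-0.155],"twist": 0,"grip": 0.085},
    {"dp": [0,0,-0.155],"twist": 0,"grip": 0},
    {"dp": [0.03,0,-0.155],"twist": 0,"grip": 0},
  ],
)

```text
time_s: 0.72
tcp_pos: [0.6497, 0.0256, 0.35]
orientation: [0.0, 0.71, 0.705, -0.002]
force: [0.9, 0.4, -0.8]
finger_gap: 0.598
finger_force: 0.0
```

Emit:
play_rows(
  steps=[
    {"dp": [0.035,0,0],"twist": 0,"grip": 0},
    {"dp": [0.035,0,0],"twist": 0,"grip": 0},
    {"dp": [0.035,0,0],"twist": 0,"grip": 0},
    {"dp": [0.035,0,0.03],"twist": 0,"grip": 0},
    {"dp": [0.035,0,0.065],"twist": 0,"grip": 0},
  ],
)

```text
time_s: 1.35
tcp_pos: [0.6506, 0.0623, 0.2859]
orientation: [0.001, 0.708, 0.706, 0.0]
force: [1.0, 0.3, -0.9]
finger_gap: 0.003
finger_force: 0.0
```

Emit:
play_rows(
  steps=[
    {"dp": [-0.025,-0.02,0],"twist": 0,"grip": 0},
    {"dp": [-0.05,-0.038,0],"twist": 0,"grip": 0},
    {"dp": [-0.072,-0.051,0],"twist": 0,"grip": 0},
    {"dp": [-0.094,-0.063,0],"twist": 0,"grip": 0},
    {"dp": [-0.118,-0.072,0],"twist": 0,"grip": 0},
  ],
)

```text
time_s: 1.98
tcp_pos: [0.5772, -0.0552, 0.2862]
orientation: [0.0, 0.708, 0.706, -0.0]
force: [-0.4, -0.5, 0.2]
finger_gap: -0.001
finger_force: 0.0
```

Emit:
play_rows(
  steps=[
    {"dp": [-0.024,-0.007,0],"twist": 0,"grip": 0},
    {"dp": [-0.049,-0.011,0],"twist": 0,"grip": 0},
    {"dp": [-0.074,-0.014,0],"twist": 0,"grip": 0},
    {"dp": [-0.1,-0.014,0],"twist": 0,"grip": 0},
    {"dp": [-0.125,-0.013,0],"twist": 0,"grip": 0},
  ],
)

```text
time_s: 2.6
tcp_pos: [0.5642, -0.1805, 0.2863]
orientation: [0.0, 0.708, 0.706, -0.0]
force: [-0.4, 0.2, 0.7]
finger_gap: 0.001
finger_force: 0.0
```

```bash
python3 - <<'E'
from h import *
s=r.sense();print(s['time_s'],s['tcp_pos'],s['force'])
for n in("scene","side"):
    p,d=r.read_camera(n);np.savez(f"pics/{n}1.npz",p=p,d=d)
    if n=="scene":cv2.imwrite(f"pics/{n}1.png",cv2.resize(p,(784,588)))
    W=world(n,d);h=cv2.cvtColor(p,cv2.COLOR_BGR2HSV)
    m=(d>0)&(h[...,0]<14)&(h[...,1]>110)&(h[...,2]>110)&(W[...,2]>.225)&(W[...,2]<.28)&(abs(W[...,1])<.4)&(W[...,0]<.8)&(W[...,0]>.3)
    P=W[m]; print(n,'shade',m.sum(),P.mean(0),P.min(0).round(3),P.max(0).round(3))
E
```

```text
2.6 [ 0.56423509 -0.18053437  0.28627998] [-0.44280513  0.22633066  0.66632351]
scene shade 718 [0.55971351 0.05683863 0.25161364] [0.512 0.016 0.225] [0.602 0.098 0.273]
side shade 805 [0.53139455 0.02705426 0.24790125] [ 0.492 -0.076  0.225] [0.726 0.071 0.269]
```

View pics/scene1.png

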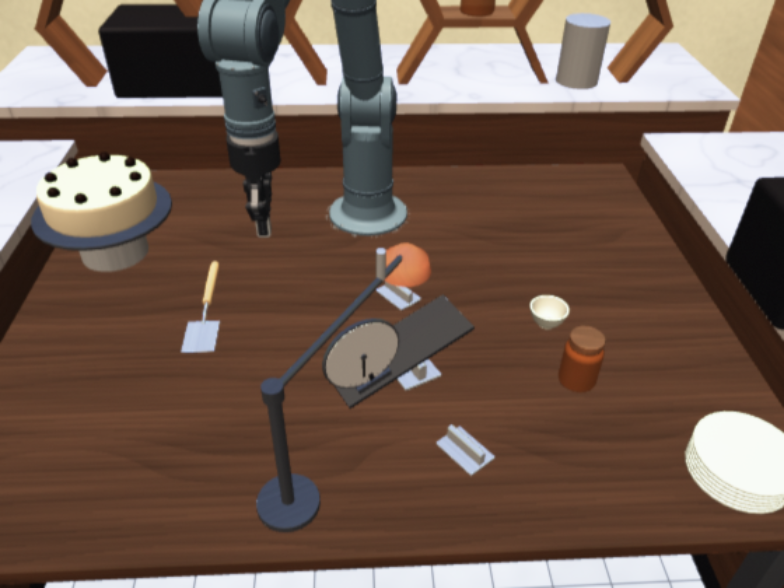

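```bash
python3 - <<'E'
from h import *
for n in("scene","side"):
    z=np.load(f"pics/{n}1.npz");p,d=z['p'],z['d'];W=world(n,d)
    m=(d>0)&(W[...,2]>.285)&(W[...,2]<.315)&(abs(W[...,0]-.615)<.05)&(abs(W[...,1]-.01)<.06)
    P=W[m];print(n,m.sum(),np.median(P,0).round(4),P.min(0).round(3),P.max(0).round(3))
    for f in(143,145,147,149):
        a=np.radians(f);pg=np.array([.853,-.15])+.29*np.array([np.cos(a),np.sin(a)]);print(f,pg.round(3),(proj(n,[[*pg,.317]])*1.4).round(0))
E
```

```text
scene 76 [0.6155 0.0079 0.3001] [0.608 0.001 0.285] [0.619 0.015 0.315]
143 [0.621 0.025] [[392. 254.]]
145 [0.615 0.016] [[386. 252.]]
147 [0.61  0.008] [[381. 250.]]
149 [ 0.604 -0.001] [[375. 248.]]
side 17 [0.6021 0.0018 0.2998] [ 0.601 -0.003  0.291] [0.604 0.004 0.314]
143 [0.621 0.025] [[429. 208.]]
145 [0.615 0.016] [[427. 210.]]
147 [0.61  0.008] [[425. 213.]]
149 [ 0.604 -0.001] [[424. 215.]]
```

Emit:
play_rows(
  steps=[
    {"dp": [0,0,-0.06],"twist": 0,"grip": 0.06},
    {"dp": [0,0,-0.075],"twist": 0,"grip": 0.06},
    {"dp": [0.06,0.02,-0.075],"twist": 0,"grip": 0.06},
    {"dp": [0.12,0.035,-0.075],"twist": 0,"grip": 0.06},
    {"dp": [0.175,0.045,-0.075],"twist": 0,"grip": 0.06},
  ],
)

```text
time_s: 3.32
tcp_pos: [0.6103, 0.0004, 0.3613]
orientation: [-0.0, 0.707, 0.708, 0.001]
force: [0.4, 0.0, -0.2]
finger_gap: 0.701
finger_force: 0.0
```

Emit:
play_rows(
  steps=[
    {"dp": [0.012,0,0],"twist": 0,"grip": 0.06},
    {"dp": [0.012,0,0.04],"twist": 0,"grip": 0.06},
    {"dp": [0.012,0,0.08],"twist": 0,"grip": 0.06},
    {"dp": [0.012,0,0.08],"twist": 0,"grip": 0},
    {"dp": [0.012,0,0.08],"twist": 0,"grip": 0},
  ],
  newtons=25,
)

```text
time_s: 3.95
tcp_pos: [0.6108, 0.0085, 0.2829]
orientation: [0.001, 0.707, 0.707, 0.001]
force: [1.2, 1.3, 0.6]
finger_gap: 0.283
finger_force: 0.0
```

Emit:
play_rows(
  steps=[
    {"dp": [0,0,0],"twist": 0,"grip": 0},
    {"dp": [0,0,0],"twist": 0,"grip": 0},
  ],
)

```text
time_s: 4.2
tcp_pos: [0.6111, 0.009, 0.2832]
orientation: [0.001, 0.707, 0.707, 0.001]
force: [-0.4, -0.8, -0.5]
finger_gap: -0.001
finger_force: 0.0
```

```bash
python3 - <<'E'
from h import *
s=r.sense();print(s['tcp_pos'])
ims=[]
for n in("scene","side"):
    p,d=r.read_camera(n);np.savez(f"pics/{n}2.npz",p=p,d=d)
    t=(proj(n,[s['tcp_pos']]))[0].astype(int);print(n,t,(proj(n,[[.609,.007,.317]])))
    c=p[t[1]-60:t[1]+40,t[0]-50:t[0]+50];ims.append(cv2.resize(c,(400,400),interpolation=cv2.INTER_CUBIC))
cv2.imwrite('pics/c2.png',np.hstack(ims))
E
```

```text
[0.61108591 0.00896834 0.28324361]
scene [272 191] [[271.48012926 178.43560561]]
side [304 165] [[303.71057671 152.21854956]]
```

View pics/c2.png

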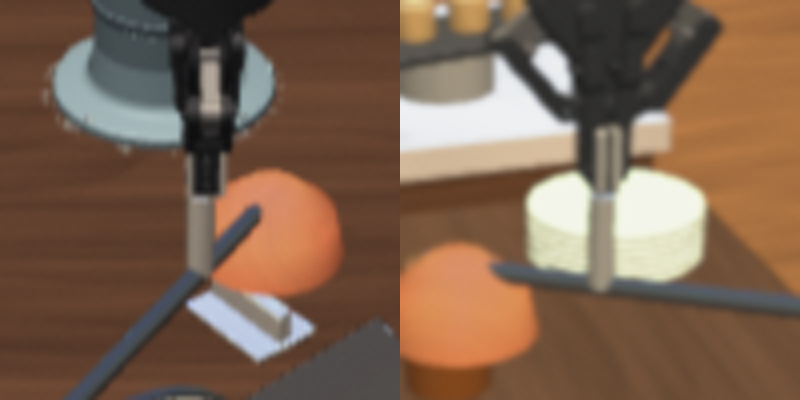

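```bash
python3 - <<'E'
from h import *
print(proj("scene",[[.5642,-.1805,.2863],[.5642,-.1805,.316]])*1.4)
for n,c in(("scene",271),("side",304)):
    z=np.load(f"pics/{n}2.npz");W=world(n,z['d'])
    r0=135 if n=="scene" else 120
    for v in range(r0,r0+70,4):print(n,v,[W[v,u].round(3).tolist() for u in(c,)],z['p'][v,c])
E
```

```text
[[265.49106334 251.56770585]
 [263.58745881 236.68608317]]
scene 135 [[0.647, 0.004, 0.45]] [27 25 26]
scene 139 [[0.649, 0.004, 0.442]] [29 28 28]
scene 143 [[0.651, 0.004, 0.434]] [50 50 52]
scene 147 [[0.653, 0.004, 0.426]] [42 43 46]
scene 151 [[0.646, 0.004, 0.412]] [39 40 43]
scene 155 [[0.622, 0.005, 0.387]] [56 58 61]
scene 159 [[0.673, 0.003, 0.41]] [58 58 60]
scene 163 [[0.664, 0.004, 0.395]] [20 18 19]
scene 167 [[0.641, 0.005, 0.369]] [27 27 27]
scene 171 [[0.625, 0.005, 0.348]] [30 31 31]
scene 175 [[0.621, 0.005, 0.335]] [31 31 31]
scene 179 [[0.619, 0.006, 0.323]] [63 65 69]
scene 183 [[0.616, 0.006, 0.31]] [116 130 141]
scene 187 [[0.615, 0.006, 0.298]] [117 130 141]
scene 191 [[0.617, 0.006, 0.288]] [116 128 139]
scene 195 [[0.617, 0.006, 0.277]] [115 128 138]
scene 199 [[0.622, 0.005, 0.269]] [95 95 95]
scene 203 [[0.297, 0.019, -0.0]] [44 55 77]
side 120 [[0.604, -0.008, 0.395]] [45 46 47]
side 124 [[0.603, -0.01, 0.387]] [44 46 46]
side 128 [[0.605, -0.004, 0.376]] [44 44 45]
side 132 [[0.606, -0.003, 0.367]] [45 46 47]
side 136 [[0.605, -0.005, 0.359]] [75 83 88]
side 140 [[0.606, -0.002, 0.349]] [117 134 142]
side 144 [[0.344, -0.792, 0.661]] [117 134 142]
side 148 [[0.606, -0.003, 0.331]] [117 133 142]
side 152 [[0.607, 0.0, 0.32]] [117 129 136]
side 156 [[0.607, -0.003, 0.312]] [127 146 156]
side 160 [[0.607, -0.001, 0.302]] [125 145 156]
side 164 [[0.607, -0.001, 0.293]] [126 146 158]
side 168 [[0.607, -0.002, 0.283]] [125 145 157]
side 172 [[0.608, -0.0, 0.273]] [127 146 158]
side 176 [[0.608, -0.002, 0.264]] [122 141 152]
side 180 [[0.773, 0.495, -0.002]] [ 55  79 110]
side 184 [[0.765, 0.47, -0.005]] [ 56  81 114]
side 188 [[0.753, 0.433, -0.002]] [ 53  77 108]
```

Emit:
play_rows(
  steps=[
    {"dp": [0,0,-0.015],"twist": 0,"grip": 0.06},
    {"dp": [0,0,-0.015],"twist": 0,"grip": 0.06},
    {"dp": [0,0,-0.01],"twist": 0,"grip": 0.06},
    {"dp": [0,0,0.015],"twist": 0,"grip": 0.06},
    {"dp": [0,0,0.033],"twist": 0,"grip": 0.06},
  ],
)

```text
time_s: 4.92
tcp_pos: [0.6091, 0.009, 0.2464]
orientation: [-0.001, 0.707, 0.707, -0.001]
force: [0.4, 0.1, -1.2]
finger_gap: 0.704
finger_force: 0.0
```

Emit:
play_rows(
  steps=[
    {"dp": [0,0,0],"twist": 0,"grip": 0},
    {"dp": [0,0,0],"twist": 0,"grip": 0},
    {"dp": [0,0,0],"twist": 0,"grip": 0},
    {"dp": [0,0,0],"twist": 0,"grip": 0},
  ],
)

```text
time_s: 5.42
tcp_pos: [0.6099, 0.0096, 0.2492]
orientation: [-0.0, 0.707, 0.707, 0.0]
force: [-3.0, 1.4, 1.7]
finger_gap: 0.174
finger_force: 25.3
```

Emit:
play_rows(
  steps=[
    {"dp": [-0.022,-0.013,0],"twist": 0,"grip": 0},
    {"dp": [-0.045,-0.024,0],"twist": 0,"grip": 0},
    {"dp": [-0.068,-0.033,0],"twist": 0,"grip": 0},
    {"dp": [-0.093,-0.04,0],"twist": 0,"grip": 0},
    {"dp": [-0.118,-0.044,0],"twist": 0,"grip": 0},
  ],
)

```text
time_s: 6.05
tcp_pos: [0.5666, -0.1102, 0.2492]
orientation: [0.001, 0.707, 0.707, 0.001]
force: [2.6, 1.1, -0.2]
finger_gap: 0.178
finger_force: 25.3
```

Emit:
play_rows(
  steps=[
    {"dp": [-0.025,-0.003,0],"twist": 0,"grip": 0},
    {"dp": [-0.05,-0.003,0],"twist": 0,"grip": 0},
    {"dp": [-0.075,-0.001,0],"twist": 0,"grip": 0},
    {"dp": [-0.09,0.001,0],"twist": 0,"grip": 0},
    {"dp": [-0.09,0.001,0],"twist": 0,"grip": 0},
  ],
)

```text
time_s: 6.68
tcp_pos: [0.5696, -0.2011, 0.2492]
orientation: [0.003, 0.708, 0.707, 0.002]
force: [3.5, 1.2, 0.1]
finger_gap: 0.174
finger_force: 25.5
```

```bash
python3 - <<'E'
from h import *
s=r.sense();print(s['time_s'],s['tcp_pos'],s['force'])
for n in("scene",):
    p,d=r.read_camera(n);np.savez(f"pics/{n}3.npz",p=p,d=d)
    if n=="scene":cv2.imwrite(f"pics/{n}3.png",cv2.resize(p,(784,588)))
    W=world(n,d);h=cv2.cvtColor(p,cv2.COLOR_BGR2HSV)
    m=(d>0)&(h[...,0]<14)&(h[...,1]>110)&(h[...,2]>110)&(W[...,2]>.225)&(W[...,2]<.28)&(abs(W[...,1])<.4)&(W[...,0]<.8)&(W[...,0]>.3)
    P=W[m]; print(n,'shade',m.sum(),P.mean(0),P.min(0).round(3),P.max(0).round(3))
    K,Rm,t=cam("side")
    z=np.load('pics/side0.npz');Q=world('side',z['d']) 
    print('tip proj',proj(n,[s['tcp_pos']]))
    # riser foot: light grey pixels z<.02 near expected
    for nn in("scene","side"):
        z=np.load(f"pics/{nn}{3 if nn=='scene' else 2}.npz");Q=world(nn,z['d']);hh=cv2.cvtColor(z['p'],cv2.COLOR_BGR2HSV)
        mm=(z['d']>0)&(hh[...,1]<60)&(hh[...,2]>130)&(Q[...,2]>-.003)&(Q[...,2]<.02)&(abs(Q[...,0]-.55)<.1)&(abs(Q[...,1]-.06)<.1)
        print(nn,mm.sum(),Q[mm].min(0).round(3),Q[mm].max(0).round(3))
E
```

```text
6.675 [ 0.56964337 -0.20112372  0.24921732] [3.53207197 1.20581759 0.0660897 ]
scene shade 517 [ 0.50772924 -0.21723019  0.24570434] [ 0.455 -0.264  0.225] [ 0.534 -0.175  0.269]
tip proj [[182.23070136 194.07007752]]
scene 258 [0.546 0.041 0.001] [0.62  0.123 0.019]
side 163 [ 0.479 -0.001 -0.001] [0.526 0.091 0.02 ]
```

View pics/scene3.png

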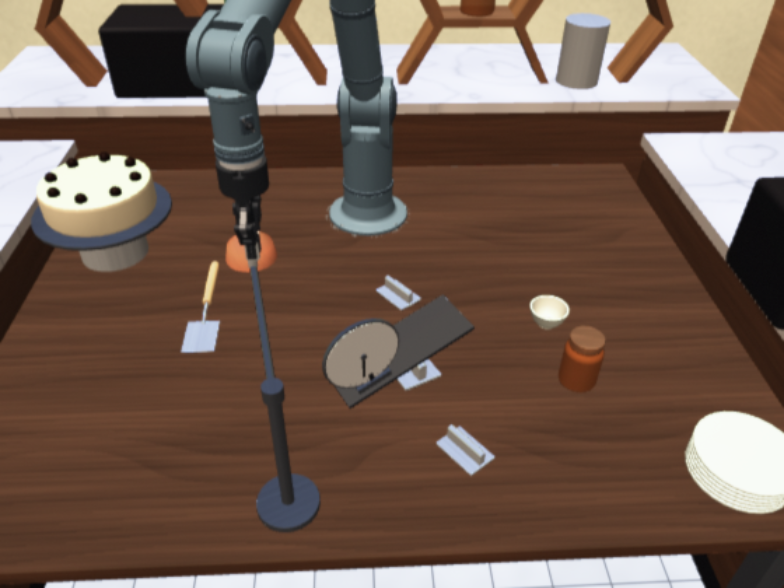

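```bash
cat >> h.py <<'E'
E0=np.array([-.452,.892,0]);E0/=np.linalg.norm(E0)
def dial(n,p,th,O=np.array([.547,.0585,.046])):
    """face coords (y,z from dial centre, m) of dial pixels; th=slate tilt raised end up"""
    K,Rm,t=cam(n);X=np.array([E0[1],-E0[0],0]);Y=np.cos(th)*E0+np.array([0,0,np.sin(th)]);Z=np.cross(X,Y)
    C=O+.039*X-.09*Y+.102*Z
    v,u=np.mgrid[:420,:560];D=np.stack([(u-K[0,2])/K[0,0],(v-K[1,2])/K[1,1],np.ones_like(u,float)],-1)@Rm
    o=-Rm.T@t;s=((C-o)@X)/(D@X);P=o+s[...,None]*D-C
    y,z=P@Y,P@Z
    m0=(np.hypot(y,z)<.085)&(D@X<0)
    g=cv2.cvtColor(p,cv2.COLOR_BGR2GRAY).astype(float)
    # centre from bright face
    b=m0&(g>100);bi=cv2.connectedComponentsWithStats(b.astype(np.uint8))
    k=1+np.argmax(bi[2][1:,4]);lab=(bi[1]==k).astype(np.uint8)
    hull=cv2.convexHull(np.argwhere(lab)[:,::-1].astype(np.int32));F=np.zeros_like(lab);cv2.fillConvexPoly(F,hull,1)
    F=F>0;cy,cz=y[F].mean(),z[F].mean()
    w=np.clip(110-g,0,None)*F;w[w<25]=0
    return y-cy,z-cz,w,(cy,cz,np.sqrt((y[F]-cy).std()*(z[F]-cz).std())*2)
def mark(n,p,th):
    y,z,w,c=dial(n,p,th);rr=np.hypot(y,z);a=np.arctan2(y,-z)
    out=[c]
    for lo,hi in((.02,.046),(.054,.068)):
        q=(rr>lo)&(rr<hi)&(abs(a)<.8)&(w>0);out.append((q.sum(),np.average(a[q],weights=w[q]) if q.any() else None,np.sort(a[q]).round(2).tolist()))
    return out
E
python3 - <<'E'
from h import *
for i in(0,3):
    p=np.load(f"pics/scene{i}.npz")['p'];print(mark("scene",p,.291))
    y,z,w,c=dial("scene",p,.291)
    for v in range(250,276):print(v,' '.join('%3d'%x for x in w[v,252:272]))
E
```

```text
[(np.float64(0.0006044043266509276), np.float64(-0.0029929619635490146), np.float64(0.07392674925356904)), (np.int64(14), np.float64(-0.2031422060111109), [-0.26, -0.26, -0.26, -0.25, -0.24, -0.23, -0.22, -0.2, -0.19, -0.18, -0.17, -0.15, -0.13, -0.11]), (np.int64(10), np.float64(-0.09808568643199686), [-0.27, -0.23, -0.22, -0.11, -0.1, -0.06, -0.04, -0.02, -0.01, 0.03])]
250   0   0   0   0   0   0   0   0   0   0   0   0   0   0   0   0   0   0   0   0
251   0   0   0   0   0   0   0   0   0   0   0   0   0   0   0   0   0   0   0   0
252   0   0   0   0   0   0   0   0   0   0   0   0   0   0   0   0   0   0   0   0
253   0   0   0   0   0   0   0   0  28   0   0   0   0   0   0   0   0   0   0   0
254   0   0   0   0   0   0   0  53  61  47   0   0   0   0   0   0   0   0   0   0
255   0   0   0   0   0   0  46  67  67  43   0   0   0   0   0   0   0   0   0   0
256   0   0   0   0   0   0  41  68  56   0   0   0   0   0   0   0   0   0   0   0
257   0   0   0   0   0   0   0  67  58   0   0   0   0   0   0   0   0   0   0   0
258   0   0   0   0   0   0   0  69  68   0   0   0  
[... 3321 characters left out ...]
  73  44   0   0   0   0   0
268   0   0   0   0   0   0   0  53  59   0   0  34  81  93  71   0   0   0   0   0
269   0   0   0   0   0   0   0   0   0   0   0  26  80  96  85  44   0   0   0   0
270   0   0   0   0   0   0   0   0   0   0   0   0  66  89  73   0   0   0   0   0
271   0   0   0   0   0   0   0   0   0   0   0   0  48  71   0   0   0   0   0   0
272   0   0   0   0   0   0   0   0   0   0   0   0   0   0   0   0   0   0   0   0
273   0   0   0   0   0   0   0   0   0   0   0   0   0   0   0   0   0   0   0   0
274   0   0   0   0   0   0   0   0   0   0   0   0   0   0   0   0   0   0   0   0
275   0   0   0   0   0   0   0   0   0   0   0   0   0   0   0   0   0   0   0   0
```

```bash
cat >> h.py <<'E'
def blobs(n,p,th):
    y,z,w,c=dial(n,p,th)
    nb,lab,st,ct=cv2.connectedComponentsWithStats((w>0).astype(np.uint8))
    res=[]
    for k in range(1,nb):
        q=lab==k
        if q.sum()>5:
            v,u=np.nonzero(q);ww=w[q];res.append((q.sum(),np.average(u,weights=ww).round(2),np.average(v,weights=ww).round(2),np.average(y[q],weights=ww),np.average(z[q],weights=ww),v.min(),v.max()))
    return res,(y,z)
E
python3 - <<'E'
from h import *
from scipy.ndimage import map_coordinates as mc
p=np.load("pics/scene3.npz")['p']
b,(y,z)=blobs("scene",p,.291)
for x in b:print(x)
f=lambda u,v:np.array([mc(a,[[v],[u]],order=1)[0] for a in(y,z)])
H=f(259.5,254.9);ang=lambda q:(np.arctan2(q[0]-H[0],-(q[1]-H[1])).round(3),np.hypot(*(q-H)).round(4))
print(H,'tip',ang(f(259.5,268.5)),'mid',ang(f(259.55,263)))
for x in b:print('blob',ang(np.array(x[3:5])))
E
```

```text
(np.int64(35), np.float64(259.52), np.float64(260.33), np.float64(-0.004374999502774116), np.float64(-0.027193232675877994), np.int64(253), np.int64(268))
(np.int64(17), np.float64(264.93), np.float64(268.88), np.float64(-0.0008552148813733907), np.float64(-0.06788240470885139), np.int64(267), np.int64(271))
[ 0.00124684 -0.00919032] tip (np.float64(-0.306), np.float64(0.0476)) mid (np.float64(-0.301), np.float64(0.0281))
blob (np.float64(-0.303), np.float64(0.0189))
blob (np.float64(-0.036), np.float64(0.0587))
```

Emit:
play_rows(
  steps=[
    {"dp": [0,0,0],"twist": 0,"grip": 0.05},
    {"dp": [0,0,0],"twist": 0,"grip": 0.05},
    {"dp": [0,0,0],"twist": 0,"grip": 0.05},
    {"dp": [0,0,-0.05],"twist": 0,"grip": 0.05},
    {"dp": [0,0,-0.1],"twist": 0,"grip": 0.05},
  ],
)

```text
time_s: 7.35
tcp_pos: [0.566, -0.199, 0.3485]
orientation: [-0.001, 0.707, 0.707, -0.001]
force: [0.6, 0.3, -0.3]
finger_gap: 0.586
finger_force: 0.0
```

Emit:
play_rows(
  steps=[
    {"dp": [0.05,0,0],"twist": 0,"grip": 0},
    {"dp": [0.11,-0.01,0],"twist": 0,"grip": 0},
    {"dp": [0.17,-0.03,0],"twist": 0,"grip": 0},
    {"dp": [0.23,-0.04,0],"twist": 0,"grip": 0},
    {"dp": [0.29,-0.06,0.0],"twist": 0,"grip": 0},
  ],
)

```text
time_s: 7.98
tcp_pos: [0.5066, 0.092, 0.3484]
orientation: [0.0, 0.707, 0.707, 0.0]
force: [1.1, -0.2, 0.5]
finger_gap: -0.0
finger_force: 0.0
```

Emit:
play_rows(
  steps=[
    {"dp": [0.058,-0.006,0.03],"twist": 0,"grip": 0},
    {"dp": [0.058,-0.006,0.09],"twist": 0,"grip": 0},
    {"dp": [0.058,-0.006,0.15],"twist": 0,"grip": 0},
    {"dp": [0.058,-0.006,0.2],"twist": 0,"grip": 0},
    {"dp": [0.058,-0.006,0.2],"twist": 0,"grip": 0},
  ],
)

```text
time_s: 8.6
tcp_pos: [0.4968, 0.1465, 0.144]
orientation: [-0.002, 0.707, 0.707, -0.005]
force: [-0.6, -0.2, 0.6]
finger_gap: 0.001
finger_force: 0.0
```

```bash
python3 - <<'E'
from h import *
s=r.sense();print(s['time_s'],s['tcp_pos'],s['force'])
n="side";p,d=r.read_camera(n);p2,d2=r.read_camera("scene")
T=s['tcp_pos'];ims=[]
for n,q in(("side",p),("scene",p2)):
    t=proj(n,[T])[0];t2=proj(n,[T+[0,0,.032]])[0];i=t.astype(int);c=cv2.resize(q[i[1]-60:i[1]+40,i[0]-50:i[0]+50],(400,400))
    for k,col in((t,(0,0,255)),(t2,(0,255,0))):cv2.circle(c,tuple(((k-i+[50,60])*4).astype(int).tolist()),4,col,1)
    ims.append(c)
W=world("scene",d2);m=(abs(W[...,0]-.485)<.07)&(abs(W[...,1]+.217)<.06)&(W[...,2]>.225)&(W[...,2]<.28);print('shade',m.sum(),W[m].mean(0))
cv2.imwrite('pics/c4.png',np.hstack(ims))
E
```

```text
8.6 [0.49675902 0.14649023 0.14398444] [-0.56339902 -0.19547941  0.55659537]
shade 677 [ 0.50449323 -0.21536527  0.25057476]
```

View pics/c4.png

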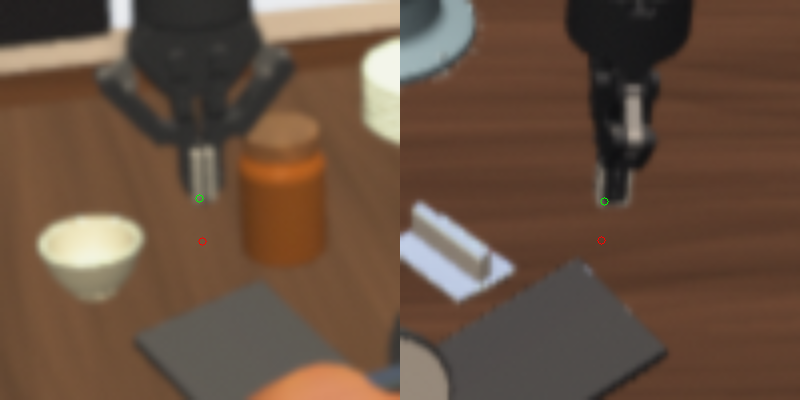

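Emit:
play_rows(
  steps=[
    {"dp": [0,0,0.04],"twist": 0,"grip": 0},
    {"dp": [0,0,0.075],"twist": 0,"grip": 0},
    {"dp": [0,0,0.082],"twist": 0,"grip": 0},
    {"dp": [0,0,0.089],"twist": 0,"grip": 0},
    {"dp": [0,0,0.095],"twist": 0,"grip": 0},
  ],
)

```text
time_s: 9.32
tcp_pos: [0.5034, 0.149, 0.0551]
orientation: [0.001, 0.707, 0.707, 0.002]
force: [0.1, -0.1, 0.1]
finger_gap: -0.004
finger_force: 0.0
```

Emit:
play_rows(
  steps=[
    {"dp": [0,0,0.004],"twist": 0,"grip": 0},
    {"dp": [0,0,0.008],"twist": 0,"grip": 0},
    {"dp": [0,0,0.012],"twist": 0,"grip": 0},
    {"dp": [0,0,0.015],"twist": 0,"grip": 0},
    {"dp": [0,0,0.015],"twist": 0,"grip": 0},
  ],
)

```text
time_s: 9.95
tcp_pos: [0.5015, 0.1487, 0.0382]
orientation: [0.0, 0.707, 0.707, 0.0]
force: [0.3, 2.1, 4.4]
finger_gap: 0.001
finger_force: 2.1
```

```bash
cat >> h.py <<'E'
def tilt(n):
    p,d=r.read_camera(n);W=world(n,d);h=cv2.cvtColor(p,cv2.COLOR_BGR2HSV)
    O=np.array([.547,.0585,0]);X=np.array([E0[1],-E0[0],0]);q=W-O;y=q@E0;x=q@X
    m=(d>0)&(abs(x)<.048)&(y>-.15)&(y<.12)&(h[...,1]<80)&(h[...,2]<110)&(W[...,2]>.01)&(W[...,2]<.11)
    yy,zz=y[m],W[...,2][m]
    for _ in range(8):
        k=np.polyfit(yy,zz,1);e=abs(zz-np.polyval(k,yy));g=e<max(.004,np.percentile(e,80)*1.0);yy,zz=yy[g],zz[g]
    return p,np.arctan(k[0]),k[1],len(yy)
E
python3 - <<'E'
from h import *
s=r.sense();print(s['time_s'],s['tcp_pos'],s['force'])
a=tilt("side");p,th,z0,k=tilt("scene");print(a[1:],th,z0,k);np.save('pics/s5.npy',p)
for x in blobs("scene",p,th)[0]:print(x)
c=p[215:300,220:300];cv2.imwrite('pics/dial5.png',cv2.resize(c,(560,595),interpolation=cv2.INTER_CUBIC))
E
```

```text
9.95 [0.50153319 0.14865505 0.03822421] [0.29725835 2.0638967  4.36048821]
(np.float64(0.1638552094667335), np.float64(0.05283298004425792), 1022) 0.16015274257210224 0.05538070649158505 1303
(np.int64(54), np.float64(263.51), np.float64(258.91), np.float64(-0.0003608238320535883), np.float64(-0.04161523196343932), np.int64(248), np.int64(268))
```

View pics/dial5.png

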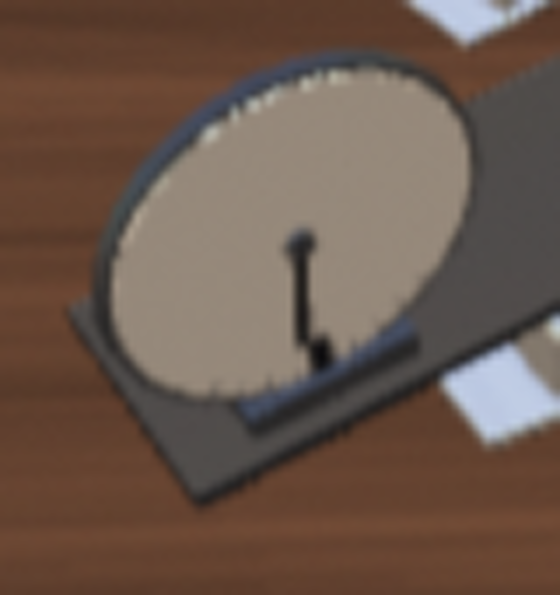

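Emit:
play_rows(
  steps=[
    {"dp": [0,0,0.003],"twist": 0,"grip": 0},
    {"dp": [0,0,0.006],"twist": 0,"grip": 0},
    {"dp": [0,0,0.009],"twist": 0,"grip": 0},
    {"dp": [0,0,0.011],"twist": 0,"grip": 0},
    {"dp": [0,0,0.011],"twist": 0,"grip": 0},
  ],
)

```text
time_s: 10.68
tcp_pos: [0.5009, 0.1483, 0.027]
orientation: [-0.0, 0.707, 0.707, -0.0]
force: [-0.3, 2.1, 4.4]
finger_gap: -0.002
finger_force: 2.1
```

Emit:
play_rows(
  steps=[
    {"dp": [0,0,0],"twist": 0,"grip": 0},
    {"dp": [0,0,0],"twist": 0,"grip": 0},
    {"dp": [0,0,0],"twist": 0,"grip": 0},
    {"dp": [0,0,0],"twist": 0,"grip": 0},
    {"dp": [0,0,0],"twist": 0,"grip": 0},
  ],
)

```text
time_s: 11.3
tcp_pos: [0.501, 0.1483, 0.0272]
orientation: [-0.0, 0.707, 0.707, -0.0]
force: [-0.9, 1.7, 4.6]
finger_gap: 0.002
finger_force: 2.1
```

```bash
cat >> h.py <<'E'
from scipy.ndimage import map_coordinates as mc
def angs(p,th,n="scene"):
    y,z,w,c=dial(n,p,th)
    g=cv2.cvtColor(p,cv2.COLOR_BGR2GRAY).astype(float)
    # unwrap about the hub: hub = dark disc near the centre
    q=(np.hypot(y,z)<.016)&(w>0)
    best=None
    f=lambda a,b,H:g_at(y,z,g,H,a,b)
    return y,z,w,g
E
python3 - <<'E'
from h import *
s=r.sense();print(s['time_s'],s['tcp_pos'],s['force'])
a=tilt("side");p,th,z0,k=tilt("scene");print(a[1:],th,z0,k);np.save('pics/s6.npy',p)
y,z,w,c=dial("scene",p,th);print(c)
for v in range(242,272):print(v,' '.join('%3d'%x for x in w[v,254:276]))
f=lambda u,v:np.array([mc(a,[[v],[u]],order=1)[0] for a in(y,z)])
p5=np.load('pics/s5.npy');y,z,w,c=dial("scene",p5,.162)
H=f(262.8,249.7)
for u,v in((263.05,263),(265.75,265.2)):
    q=f(u,v)-H;print('s5',np.arctan2(q[0],-q[1]),np.hypot(*q))
E
```

```text
11.3 [0.50097871 0.14830947 0.02722287] [-0.94407159  1.69607158  4.57456996]
(np.float64(0.06470943549610196), np.float64(0.05282312369719262), 893) 0.0643101422832523 0.055360160868900186 1273
(np.float64(-0.0020846014886684873), np.float64(-0.006591481626718789), np.float64(0.07212699457776306))
242   0   0   0   0   0   0   0   0   0   0   0   0   0   0   0   0   0   0   0   0   0   0
243   0   0   0   0   0   0   0   0   0   0   0   0   0   0   0   0   0   0   0   0   0   0
244   0   0   0   0   0   0   0   0   0   0   0   0  37  31   0   0   0   0   0   0   0   0
245   0   0   0   0   0   0   0   0   0   0  32  56  66  55   0   0   0   0   0   0   0   0
246   0   0   0   0   0   0   0   0   0   0  49  67  65  36   0   0   0   0   0   0   0   0
247   0   0   0   0   0   0   0   0   0   0  32  66  55   0   0   0   0   0   0   0   0   0
248   0   0   0   0   0   0   0   0   0   0   0  66  52   0   0   0   0   0   0   0   0   0
249   0   0   0   0   0   0   0   0   0   0   0  67  56   0   0   0   0   0   0   0   0   0
250   0   0   0   0   0   0   0   0   0   0   0  68  57   0   0 
[... 1347 characters left out ...]
   0   0   0   0  61   0   0   0   0   0   0   0   0   0   0
266   0   0   0   0   0   0   0   0   0   0   0   0   0   0   0   0   0   0   0   0   0   0
267   0   0   0   0   0   0   0   0   0   0   0   0   0   0   0   0   0   0   0   0   0   0
268   0   0   0   0   0   0   0   0   0   0   0   0   0   0   0   0   0   0   0   0   0   0
269   0   0   0   0   0   0   0   0   0   0   0   0   0   0   0   0   0   0   0   0   0   0
270   0   0   0   0   0   0   0   0   0   0   0   0   0   0   0   0   0   0   0   0   0   0
271   0   0   0   0   0   0   0   0   0   0   0   0   0   0   0   0   0   0   0   0   0   0
s5 -0.15654194212093855 0.04631929194673024
s5 -0.02643110579130004 0.05856116615771512
```

Emit:
play_rows(
  steps=[
    {"dp": [0,0,0.002],"twist": 0,"grip": 0},
    {"dp": [0,0,0.004],"twist": 0,"grip": 0},
    {"dp": [0,0,0.004],"twist": 0,"grip": 0},
    {"dp": [0,0,0.004],"twist": 0,"grip": 0},
    {"dp": [0,0,0.004],"twist": 0,"grip": 0},
  ],
)

```text
time_s: 12.02
tcp_pos: [0.5011, 0.1482, 0.0232]
orientation: [-0.0, 0.707, 0.707, -0.0]
force: [-2.7, 1.3, 3.9]
finger_gap: -0.0
finger_force: 2.1
```

Emit:
play_rows(
  steps=[
    {"dp": [0,0,0],"twist": 0,"grip": 0},
    {"dp": [0,0,0],"twist": 0,"grip": 0},
    {"dp": [0,0,0],"twist": 0,"grip": 0},
    {"dp": [0,0,0],"twist": 0,"grip": 0},
    {"dp": [0,0,0],"twist": 0,"grip": 0},
  ],
)

```text
time_s: 12.65
tcp_pos: [0.5012, 0.1483, 0.0233]
orientation: [-0.0, 0.707, 0.707, -0.0]
force: [-1.4, 1.8, 4.2]
finger_gap: -0.005
finger_force: 2.1
```

```bash
python3 - <<'E'
from h import *
s=r.sense();print(s['time_s'],s['tcp_pos'],s['force'])
a=tilt("side");p,th,z0,k=tilt("scene");print(a[1:],th,z0,k)
y,z,w,c=dial("scene",p,th)
for v in range(242,266):print(v,' '.join('%3d'%x for x in w[v,260:274]))
E
```

```text
12.65 [0.50119317 0.14827382 0.02327345] [-1.41356495  1.75453938  4.18412193]
(np.float64(0.02720534353857783), np.float64(0.052808618209226936), 843) 0.02626841509089932 0.05534534162264115 1259
242   0   0   0   0   0   0   0   0   0   0   0   0   0   0
243   0   0   0   0   0   0  41  56  50   0   0   0   0   0
244   0   0   0   0   0  40  65  70  58   0   0   0   0   0
245   0   0   0   0   0  34  66  67  36   0   0   0   0   0
246   0   0   0   0   0   0  59  66   0   0   0   0   0   0
247   0   0   0   0   0   0  56  68   0   0   0   0   0   0
248   0   0   0   0   0   0  57  68   0   0   0   0   0   0
249   0   0   0   0   0   0  57  68   0   0   0   0   0   0
250   0   0   0   0   0   0  58  68   0   0   0   0   0   0
251   0   0   0   0   0   0  57  68   0   0   0   0   0   0
252   0   0   0   0   0   0  57  67   0   0   0   0   0   0
253   0   0   0   0   0   0  57  68   0   0   0   0   0   0
254   0   0   0   0   0   0  56  68   0   0   0   0   0   0
255   0   0   0   0   0   0  57  68   0   0   0   0   0   0
256   0   0   0   0   0   0  57  68   0   0   0   0   0   0
257   0   0   0   0   0   0  57  69   0   0   0   0   0   0
258   0   0   0   0   0   0  59  76   0   0   0   0   0   0
259   0   0   0   0   0   0  73  84  32   0   0   0   0   0
260   0   0   0   0   0  50  91  87  37   0   0   0   0   0
261   0   0   0   0   0  57  94  88  38   0   0   0   0   0
262   0   0   0   0   0  57  94  88  45   0   0   0   0   0
263   0   0   0   0   0  56  86  73   0   0   0   0   0   0
264   0   0   0   0   0  49   0   0   0   0   0   0   0   0
265   0   0   0   0   0   0   0   0   0   0   0   0   0   0
```

```bash
python3 -c "
from h import *
print(r.hand_in())"
```

```text
the job is handed in; nothing more can be done
None
```

I handed the job in at about 12.7 s (limit 51 s). The lamp shade is about 28 cm from the riser's middle. The fingers hold the slate at about 0.03 rad with roughly 4 N, and the pointer rests on the mark to within about 0.01 rad by my camera measurement. The hand-in gave no pass/fail result.

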